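# Turn the tile panel over in its turning frame and clamp it

### The arm

A 7-joint arm with a two-finger parallel gripper is mounted at the origin on the work surface. World frame = base frame: x ahead of the robot, y to its left, z up, the work surface at z = 0. Lengths are in m, angles in rad, forces in N, time in s.
With the tool pointing down it reaches from about 0.4 to 0.85 m from the base axis. Payload 10.4 kg.
Tool frame: the origin (TCP) lies midway between the tips of the shut fingers; the grasp point (between the pads) lies 19 mm behind it; z points along the fingers, y is the line along which they close (so a half turn about z gives the same grasp; the last joint's range is limited). The gripper opens to 87 mm and grips with 3 to 60 N. Pads are 19 mm wide; open, the fingers measure 117 mm over their backs; the gripper's body (75 mm by 190 mm) begins 51 mm behind the grasp point.
Start: joints at [1.223, 0.332, -0.065, 1.46, 0.022, 1.35, -0.088], TCP at [0.199, -0.592, 0.223] pointing down, gripper open.
Joint ranges: [-2.6, 2.6], [-0.5, 2.12], [-1.47, 1.34], [0.16, 2.42], [-1.27, 4.41], [0.06, 2.06], [-2.6, 2.6]. Speed limits (rad/s): [2.22, 2.22, 2.79, 2.79, 3.14, 3.14, 3.14].

### API

Orientations are given as a unit quaternion [x, y, z, w].
In Python, from bench import r gives the robot as it stands.
- The arm moves only by the tool carry_out, never from a script. Its argument "steps" is a list that holds one entry, the list of rows, each a list of 6 numbers: the shift along the tool's x, y, z in cm, then the turn, a rotation vector about the tool's x, y, z in rad. In form: [[[dx, dy, dz, wx, wy, wz], ...]]. A call has 1 to 20 rows; each row is the pose to reach, as a shift and turn from the pose commanded when the call began, along the tool's axes at that moment; what a row does not reach only later rows make up. A row lasts 1/12 s, in which the tool goes at most 41.7 mm and 7.16 degrees, less where a joint would pass 70% of its speed; a pose out of reach is approached as far as the arm can. A call with a gripper value outside its range is refused whole. "hand" is the closure, from -1 (fully open) to 1 (shut), set as the call begins (left out, the last holds). The fingers move at their own pace and stop on an object; "squeeze" is the grip in N (left out, the last holds). Time passes only in rows, so rows that repeat a pose let the fingers close. It gives the time, the measured TCP pose, the force, the opening and the grip force at its end, in the units of the state.
- r.read_state(): the state, without advancing time (a new reading comes with each control period).
- r.camera(name): name is "scene" or "side" or "wrist"; returns the picture (420x560x3 uint8, red, green, blue); there is no depth.
- r.camera_params(name): a dict with "fx", "fy", "cx", "cy" (pixels), "view" (4x4, takes a point from world to camera coordinates). Camera axes: x right, y up, looking along -z (the intrinsics and any distortion apply to the point x, -y, -z); pixel columns grow to the right and rows downward; lengths in m; the calibration is good to about 2 mm. A picture is of the moment at which its call begins: read the wrist's pose just before it. camera_params takes no time and is no camera call; for the wrist camera it gives the pose at the moment of the call.
- r.close_job(): hands the job in; it is judged then, once.
The state is a dict: "time": time; "joint_positions": joint angles; "joint_vel": joint speeds; "joint_torque": joint torques, N m; "ee_pos": TCP position; "eef_rot": TCP orientation; "ft_force": force on the tool from outside, world axes, zero at the start; "torque": the same for the moment, N m; "width": finger opening in m; "grip_force": force on a finger pad.
Only numpy, scipy, OpenCV 4.12 (cv2) and the standard library are available. Lean on these libraries where they do the work, as an engineer would, in place of code of your own. Each camera call takes 0.05 s, during which the arm holds its last target. There are 200 camera calls.

### The job

Turn the cradle with the tile panel right over about its long axis, the edge with the handles going up and over away from the robot, so that the panel lies level with its unglazed back up (start with the handle on the glazed face, and change to the handle on the back when the panel stands upright). Then lock it there with the clamp knob: screw it clockwise until it grips firmly, but do not force it. Leave the tools, vessels and sherds on the table where they are.

Things in the scene. Friction and masses are not known exactly. Their poses are not given: they have to be found in the camera images.
- turner: Fixed panel turner: grey base plate 130 x 350 x 12 mm, two aluminium uprights 135 mm either side of its middle along y. Origin: centre of the plate's underside, on the table; z up; y runs along the cradle's long axis, which lies 140 mm above the table over the origin. The clamp knob stands on the upright at +y. At yaw 0 its -x looks to the robot.
- cradle (a joint): Cradle angle (rad) about the turner's y. 0: level, glazed face up, handled edge towards the turner's -x; 1.57: upright, handled edge on top; 3.14: level, back up, handled edge towards +x. Stops at -0.6 and 3.75. Balanced and stiff (0.3 N m of friction): it stays where it is left.
- face_handle (a point): Middle of the grip bar of the steel bow handle on the glazed face: round, 12 mm thick, 94 mm long, parallel to the axis, 65 mm from it across the panel, 50 mm out from the panel's middle plane (44 mm clear of the frame). Pinch it across, from above; the bar can turn between the finger pads. The point's axes turn with the cradle; z is the normal of the glazed face.
- back_handle (a point): Middle of the grip bar of the like handle on the back, at the same edge: 65 mm from the axis, 50 mm out from the panel's middle plane on the other side. With the panel upright it stands on the turner's -x side and can be pinched from above.
- knob_grip (a point): On the vertical axis of the black clamp knob, 226 mm above the table, at the height to grip it: a wing 48 x 13 mm, from 211 to 237 mm above the table, over a disc of 34 mm diameter. The wing's long side is the point's x axis.
- panel_face (a point): Middle of the glazed face of the panel, 6 mm from the cradle's axis; z is the normal of that face. The panel is a grey-green tile 110 x 190 x 12 mm with white fills, its back terracotta with a paper slip, in an open aluminium frame 142 mm wide and 220 mm long (along the axis). All this turns as one piece, the cradle.
- clamp_knob (a joint): Clamp knob angle (rad): 0 loose, wing along the turner's x; grows clockwise seen from above, which tightens; ends at 4.2. Friction 0.08 N m. The shoe bites somewhere between 0.9 and 2.5 (wear, unseen); from there the torque climbs by about 0.8 N m per rad. Firm is 0.1 to 0.25 rad past the bite, 0.4 is too much. Let go of a very tight one and it springs back a little by itself, but stays firm.
- clamp_screw: Steel clamp screw under the knob, with the brass brake shoe that presses on the cradle's steel drum; mostly hidden between the upright's cheeks. Origin: underside of a new shoe, 174 mm above the table with the knob at 0; sinks 4 mm per rad of the knob. Wear shifts the shoe from this point, unseen.
- beaker: Glass beaker, 68 mm wide, 85 mm tall, behind the turner; bystander. Origin: centre of the underside.
- jar: Amber glass jar, 52 mm wide, 70 mm tall, right of the turner; bystander. Origin: centre of the underside.
- brush: Brush 170 mm long lying before the turner; bystander.
- spatula: Spatula 200 mm long lying left of the turner; bystander.
- dish: White bowl, 90 mm wide, 30 mm tall, before the turner; bystander. Origin: centre of the underside.
- sherd_a: Grey-green sherd about 50 x 60 x 8 mm lying behind the turner; bystander.
- sherd_b: Grey-green sherd about 35 x 60 x 8 mm lying behind the turner; bystander.

How it is judged:
By the outcome, as a careful person would: the job done as asked, in the order asked, and still so for the second after the job is handed in, with the robot touching nothing.
It also fails if it takes over 72 s, if anything falls off the work surface, if the arm or the gripper's body presses on something with over 40 N, if the wrist force passes 120 N, or if a joint passes its speed limit or range.

## Working session

There is one attempt and no reset: what is moved stays moved. The work goes in short steps, Python scripts to look and compute and a tool call to move; the robot and the scene stay as the last step left them, time stands still between calls to the robot, and variables do not carry over. Pictures are saved under pics/ and viewed, at most 10 in all, crops included, and the job is handed in when it is done.

Besides the shell and the picture viewer there is one more tool, called after "Emit:" by a JSON object that holds its "op" and its "data", one argument or row to a line. carry_out: Moves the arm, as the interface text tells. Its arguments: {"type":"object","properties":{"steps":{"type":"array","items":{"type":"array","items":{"type":"array","items":{"type":"number"}}}},"hand":{"type":"number"},"squeeze":{"type":"number"}},"required":["steps"]}

```bash
mkdir -p pics
python3 - <<'E'
from bench import r
import cv2,numpy as np
s=r.read_state(); print({k:np.round(v,3) for k,v in s.items()})
ims=[]
for n in("scene","side"):
    im=r.camera(n); cv2.imwrite(f"pics/{n}0.png",im[:,:,::-1])
    p=r.camera_params(n); print(n,{k:np.round(v,3).tolist() for k,v in p.items()})
E
```

```text
{'time': np.float64(0.0), 'joint_positions': array([ 1.223,  0.333, -0.065,  1.461,  0.022,  1.35 , -0.089]), 'joint_vel': array([ 0.002,  0.   ,  0.001,  0.   , -0.   ,  0.   , -0.   ]), 'joint_torque': array([-0.0000e+00, -6.2327e+01,  2.5000e-02, -3.8991e+01, -6.1000e-02,
        4.0000e-02,  0.0000e+00]), 'ee_pos': array([ 0.199, -0.592,  0.222]), 'eef_rot': array([ 0.987,  0.162, -0.   , -0.001]), 'ft_force': array([0.09 , 0.291, 0.207]), 'torque': array([ 0.022, -0.015, -0.035]), 'grip_force': np.float64(0.0), 'width': np.float64(0.087)}
scene {'fx': 503.146, 'fy': 503.146, 'cx': 281.225, 'cy': 213.881, 'view': [[-0.585, 0.81, 0.024, 0.327], [-0.405, -0.319, 0.857, 0.111], [0.702, 0.492, 0.515, -1.618], [0.0, 0.0, 0.0, 1.0]]}
side {'fx': 387.437, 'fy': 387.437, 'cx': 280.174, 'cy': 213.17, 'view': [[0.977, -0.213, 0.017, -0.607], [0.124, 0.633, 0.765, -0.206], [-0.174, -0.745, 0.644, -0.744], [0.0, 0.0, 0.0, 1.0]]}
```

View pics/scene0.png

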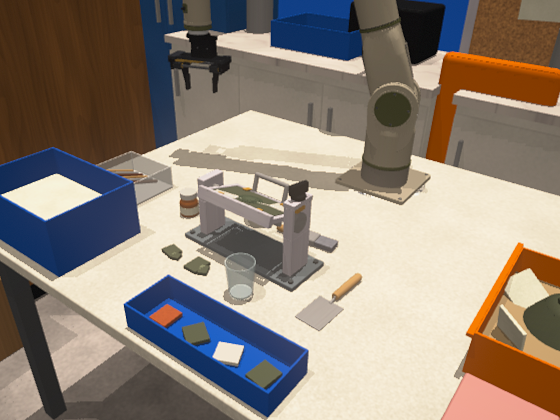

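View pics/side0.png

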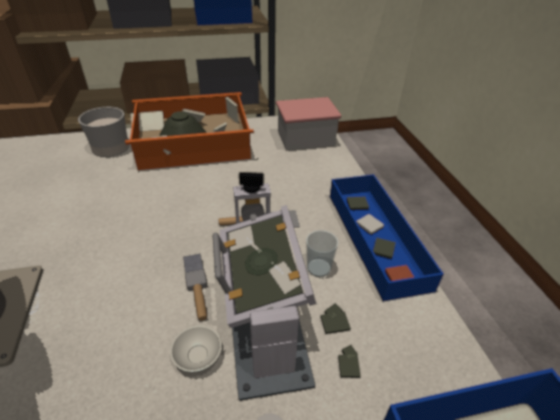

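The scene view shows the turner around (255,225) with the knob at (299,188). In the side view the knob is at (251,181), the face handle bar at about (218,262), and the base plate at the bottom around (272,365). I'll enlarge both.

Run:
```python
import cv2,numpy as np
a=cv2.imread("pics/scene0.png")[160:300,180:340]; b=cv2.imread("pics/side0.png")[160:400,180:340]
a=cv2.resize(a,None,fx=2.5,fy=2.5,interpolation=2); b=cv2.resize(b,None,fx=2.5,fy=2.5,interpolation=2)
c=np.zeros((600,800,3),np.uint8); c[:350,:400]=a; c[:,400:]=b
cv2.imwrite("pics/crop0.png",cv2.convertScaleAbs(c,alpha=1.4,beta=20))
```

```text
(no output)
```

View pics/crop0.png

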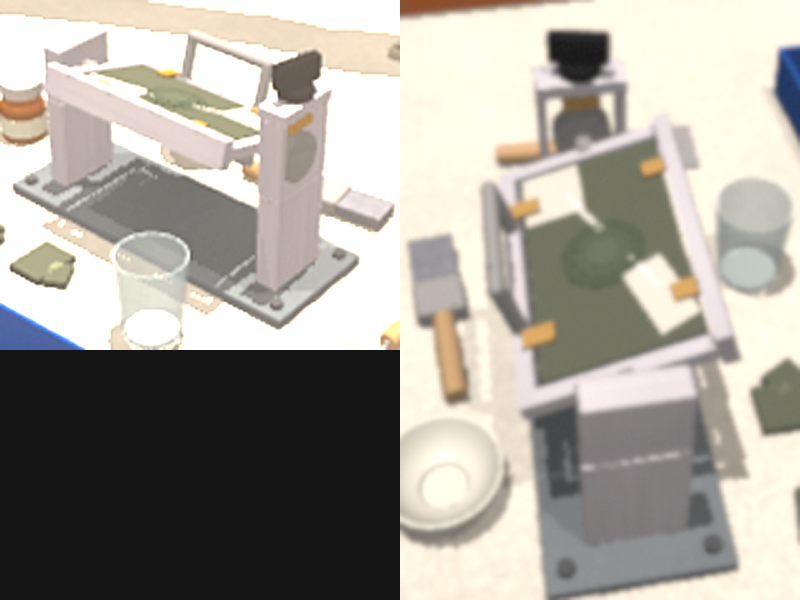

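Crop positions: in the scene view the plate corners are left (14,186), front (281,320) and right (357,260), the bar ends (192,36) and (270,70), and the wing (297,72). In the side view the bar ends are about (488,187) and (497,293), the wing (578,48), and the plate's near corners (548,597) and (737,567).

```bash
cat > h.py <<'E'
from bench import r
import numpy as np
def ray(n,uv,p=None):
    p=p or r.camera_params(n); V=np.array(p["view"]); R=V[:3,:3]
    d=np.array([(uv[0]-p["cx"])/p["fx"],-(uv[1]-p["cy"])/p["fy"],-1]); d=R.T@d
    return -R.T@V[:3,3], d/np.linalg.norm(d)
def plane(n,uv,z,p=None):
    o,d=ray(n,uv,p); return o+d*(z-o[2])/d[2]
def tri(rays):
    A=0;b=0
    for o,d in rays:
        P=np.eye(3)-np.outer(d,d); A=A+P; b=b+P@o
    x=np.linalg.solve(A,b); return x,[np.linalg.norm((np.eye(3)-np.outer(d,d))@(x-o)) for o,d in rays]
def proj(n,X,p=None):
    p=p or r.camera_params(n); V=np.array(p["view"]); c=V[:3,:3]@X+V[:3,3]
    return np.array([p["cx"]+p["fx"]*c[0]/-c[2], p["cy"]+p["fy"]*-c[1]/-c[2]])
E
python3 - <<'E'
from h import *
np.set_printoptions(precision=4,suppress=True)
sc=lambda a,b:ray("scene",(180+a/2.5,160+b/2.5)); sd=lambda a,b:ray("side",(180+(a-400)/2.5,160+b/2.5))
print("knob",tri([sc(297,72),sd(578,48)]))
for a,b in((14,186),(281,320),(357,262)): print("plate sc",plane("scene",(180+a/2.5,160+b/2.5),0.003))
for a,b in((548,597),(737,567)): print("plate sd",plane("side",(180+(a-400)/2.5,160+b/2.5),0.003))
print("far end",tri([sc(192,36),sd(497,293)]))
print("near end",tri([sc(270,70),sd(488,187)]))
print("mid",tri([sc(231,52),sd(492,240)]))
E
```

```text
knob (array([0.5716, 0.0485, 0.2216]), [np.float64(0.00042998576569610745), np.float64(0.00042998576569607607)])
plate sc [ 0.6192 -0.2642  0.003 ]
plate sc [0.6284 0.0812 0.003 ]
plate sc [0.512  0.0896 0.003 ]
plate sd [ 0.4967 -0.2573  0.003 ]
plate sd [ 0.6241 -0.2636  0.003 ]
far end (array([ 0.488 , -0.1327,  0.1665]), [np.float64(0.001110592037657145), np.float64(0.001110592037657143)])
near end (array([ 0.4924, -0.0322,  0.1646]), [np.float64(0.0008896419162912787), np.float64(0.0008896419162913727)])
mid (array([ 0.489 , -0.0834,  0.1648]), [np.float64(0.0012048784436542626), np.float64(0.0012048784436543044)])
```

```bash
cat >> h.py <<'E'
from scipy.spatial.transform import Rotation as Ro
def delta(X,yaw,s=None):
    """cm/rad row from now to TCP X, pointing down, tool y at world angle yaw"""
    s=s or r.read_state(); R=Ro.from_quat(s["eef_rot"])
    T=Ro.from_matrix(np.array([[-np.sin(yaw),np.cos(yaw),0],[np.cos(yaw),np.sin(yaw),0],[0,0,-1]]).T)
    T=Ro.from_matrix(np.column_stack([[-np.sin(yaw),np.cos(yaw),0],[np.cos(yaw),np.sin(yaw),0],[0,0,-1]]))
    return np.round(np.r_[R.inv().apply(np.array(X)-s["ee_pos"])*100,(R.inv()*T).as_rotvec()],3)
E
sed -i '/T=Ro.*\.T)$/d' h.py
python3 -c "
from h import *
print(delta([.489,-.084,.30],-.035)); print(delta([.35,-.35,.32],-.6))"
```

```text
[ 4.3663e+01 -3.8909e+01 -7.7690e+00 -1.0000e-03 -1.0000e-03 -1.2110e+00]
[ 2.2001e+01 -1.8138e+01 -9.7950e+00 -1.0000e-03 -0.0000e+00 -6.4600e-01]
```

Emit:
{"op": "carry_out", "data": {
  "steps": [
    [[0,0,-4,0,0,0],[2,-2,-8,0,0,0],[22,-18,-9.8,0,0,-0.65],[22,-18,-9.8,0,0,-0.65],[22,-18,-9.8,0,0,-0.65],[22,-18,-9.8,0,0,-0.65],[22,-18,-9.8,0,0,-0.65],[43.7,-38.9,-7.8,0,0,-1.211],[43.7,-38.9,-7.8,0,0,-1.211],[43.7,-38.9,-7.8,0,0,-1.211],[43.7,-38.9,-7.8,0,0,-1.211],[43.7,-38.9,-7.8,0,0,-1.211],[43.7,-38.9,-7.8,0,0,-1.211],[43.7,-38.9,-7.8,0,0,-1.211],[43.7,-38.9,-7.8,0,0,-1.211],[43.7,-38.9,-7.8,0,0,-1.211],[43.7,-38.9,-7.8,0,0,-1.211],[43.7,-38.9,-7.8,0,0,-1.211],[43.7,-38.9,-7.8,0,0,-1.211]]
  ],
  "hand": -0.1,
  "squeeze": 25
}}

```text
time: 1.68
ee_pos: [0.4891, -0.0851, 0.3003]
eef_rot: [0.72, 0.694, -0.0, -0.0]
ft_force: [0.2, -1.3, -0.0]
width: 0.0481
grip_force: 0.0
```

Run:
```python
from h import *
import cv2
p=r.camera_params("wrist"); im=r.camera("wrist"); cv2.imwrite("pics/w1.png",im[:,:,::-1])
import json; json.dump({k:np.array(v).tolist() for k,v in p.items()},open("w1.json","w"))
s=r.read_state(); print(s["time"],s["ee_pos"],s["eef_rot"],s["width"],s["joint_positions"])
for X in ([.488,-.130,.165],[.4905,-.037,.165],[.5716,.0485,.226]): print(proj("wrist",np.array(X),p))
```

```text
1.7333 [ 0.48905802 -0.08552981  0.30035715] [ 7.20002217e-01  6.93971690e-01 -3.19020639e-04 -1.48022202e-05] 0.048112854050093655 [ 0.69030625  0.05325906 -0.62681304  1.63646651  0.03186848  1.46248429
  0.02389197]
[273.58777022 242.09235085]
[272.65802362 143.68810516]
[395.47001679  11.02474821]
```

View pics/w1.png

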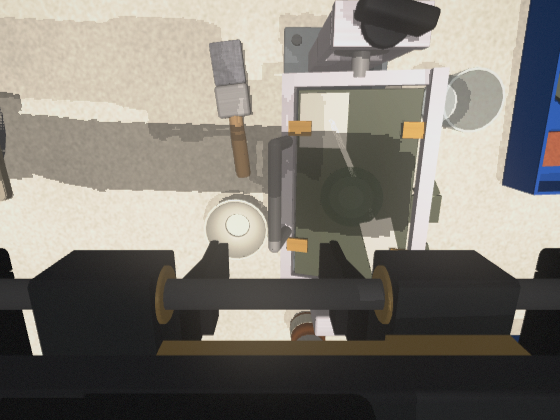

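The bar runs vertically from (276,140) to (274,250), as predicted to about 1 mm. I'll descend and grip.

Emit:
{"op": "carry_out", "data": {
  "steps": [
    [[0.1,0,4,0,0,0],[0.1,0,8,0,0,0],[0.1,0,11,0,0,0],[0.1,0,13,0,0,0],[0.1,0,14.5,0,0,0],[0.1,0,15.4,0,0,0],[0.1,0,15.4,0,0,0],[0.1,0,15.4,0,0,0]]
  ]
}}

```text
time: 2.4
ee_pos: [0.4895, -0.084, 0.147]
eef_rot: [0.72, 0.694, -0.0, 0.0]
ft_force: [-0.4, 1.2, 0.3]
width: 0.0479
grip_force: 0.0
```

Emit:
{"op": "carry_out", "data": {
  "steps": [
    [[0,0,0,0,0,0],[0,0,0,0,0,0],[0,0,0,0,0,0],[0,0,0,0,0,0],[0,0,0,0,0,0],[0,0,0,0,0,0]]
  ],
  "hand": 1
}}

```text
time: 2.9
ee_pos: [0.4896, -0.0832, 0.1467]
eef_rot: [0.719, 0.695, 0.0, 0.0]
ft_force: [0.1, -0.5, -0.1]
width: 0.0163
grip_force: 0.0
```

Run:
```python
from h import *
s=r.read_state(); print(s["time"],s["ee_pos"],s["ft_force"],s["width"],s["grip_force"])
# arc from now about axis (x .567 , z .14), in tool (y fwd, z down) cm
C=np.array([.567,.14]); g=np.array([s["ee_pos"][0],s["ee_pos"][2]+.019]); v=g-C; print(v,np.hypot(*v),np.degrees(np.arctan2(v[1],v[0])))
R=.082; a0=np.arctan2(v[1],v[0]); th0=np.radians(142.4)-a0; print("th0",th0)
for th in np.linspace(th0,np.pi/2,25)[1:]:
    a=np.radians(142.43)-th; q=C+R*np.array([np.cos(a),np.sin(a)])-g; print(round(th,2),np.round(q*[100,-100],2))
```

```text
2.9 [ 0.48958913 -0.0832113   0.14672213] [ 0.06978528 -0.45393635 -0.10001226] 0.01632046035205704 0.0
[-0.07741087  0.02572213] 0.08157248752975597 161.61935465045116
th0 -0.33544101875885657
-0.26 [ 0.19 -0.62]
-0.18 [ 0.46 -1.21]
-0.1 [ 0.79 -1.77]
-0.02 [ 1.15 -2.31]
0.06 [ 1.56 -2.82]
0.14 [ 2.01 -3.29]
0.22 [ 2.49 -3.73]
0.3 [ 3.01 -4.12]
0.38 [ 3.56 -4.48]
0.46 [ 4.13 -4.79]
0.54 [ 4.72 -5.05]
0.62 [ 5.34 -5.27]
0.7 [ 5.97 -5.43]
0.78 [ 6.61 -5.55]
0.86 [ 7.26 -5.61]
0.94 [ 7.91 -5.63]
1.01 [ 8.56 -5.59]
1.09 [ 9.2 -5.5]
1.17 [ 9.84 -5.36]
1.25 [10.46 -5.16]
1.33 [11.07 -4.92]
1.41 [11.65 -4.64]
1.49 [12.21 -4.3 ]
1.57 [12.74 -3.93]
```

Emit:
{"op": "carry_out", "data": {
  "steps": [
    [[0,0,0,0,0,0],[0,0,0,0,0,0],[0,0,0,0,0,0],[0,0.1,-0.3,0,0,0],[0,0.2,-0.6,0,0,0],[0,0.33,-0.9,0,0,0],[0,0.46,-1.2,0,0,0],[0,0.62,-1.5,0,0,0],[0,0.79,-1.77,0,0,0],[0,1.15,-2.31,0,0,0],[0,1.15,-2.31,0,0,0]]
  ]
}}

```text
time: 3.82
ee_pos: [0.5043, -0.0837, 0.1693]
eef_rot: [0.719, 0.695, 0.003, 0.002]
ft_force: [25.9, -2.3, -22.3]
width: 0.0103
grip_force: 26.2
```

```bash
cat > arc.py <<'E'
from h import *
import sys
# arc.py cmdx cmdz Cx Cz R ang_end n : rows (tool y, z cm) from commanded TCP to arc, starting at actual angle
cx,cz,Cx,Cz,R,e,n=map(float,sys.argv[1:])
s=r.read_state(); g=np.array([s["ee_pos"][0],s["ee_pos"][2]+.019]); C=np.array([Cx,Cz]); v=g-C
a0=np.arctan2(v[1],v[0]); print(s["time"],g,s["ft_force"],s["torque"],np.degrees(a0),np.hypot(*v))
for a in np.linspace(a0,np.radians(e),int(n)): 
    q=C+R*np.array([np.cos(a),np.sin(a)])-[cx,cz+.019]; print(round(np.degrees(a),1),np.round(q*[100,-100],2))
E
python3 arc.py .5011 .1698 .5647 .133 .082 100 11
python3 - <<'E'
from h import *
import cv2
im=r.camera("side")[160:400,180:380]; im2=r.camera("scene")[160:300,180:340]
c=np.zeros((600,800,3),np.uint8); c[:480,:400]=cv2.resize(im,None,fx=2,fy=2); c[:350,400:]=cv2.resize(im2,None,fx=2.5,fy=2.5)
cv2.imwrite("pics/c2.png",cv2.convertScaleAbs(c[:,:,::-1],alpha=1.4,beta=20))
E
```

```text
3.8167 [0.50434762 0.18825675] [ 25.87382323  -2.29937115 -22.26199835] [-0.52469349 -5.17298498 -0.03970313] 137.5237558992129 0.08182736395504675
137.5 [0.31 0.04]
133.8 [ 0.69 -0.34]
130.0 [ 1.09 -0.7 ]
126.3 [ 1.51 -1.03]
122.5 [ 1.95 -1.33]
118.8 [ 2.41 -1.61]
115.0 [ 2.89 -1.85]
111.3 [ 3.39 -2.06]
107.5 [ 3.89 -2.24]
103.8 [ 4.41 -2.38]
100.0 [ 4.94 -2.5 ]
```

View pics/c2.png

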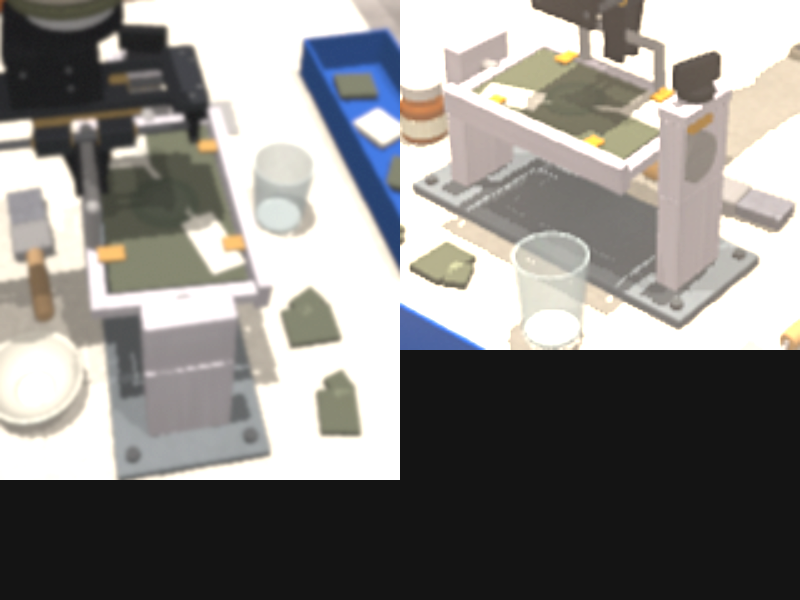

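The bar is held between the pads at about (90,150) in the side crop, and the panel is near level. I'll continue on the corrected arc.

Emit:
{"op": "carry_out", "data": {
  "steps": [
    [[0,0.31,0.04,0,0,0],[0,0.5,-0.15,0,0,0],[0,0.69,-0.34,0,0,0],[0,1.09,-0.7,0,0,0],[0,1.3,-0.87,0,0,0],[0,1.51,-1.03,0,0,0],[0,1.51,-1.03,0,0,0]]
  ]
}}

```text
time: 4.5
ee_pos: [0.5162, -0.0843, 0.1801]
eef_rot: [0.719, 0.695, -0.0, -0.0]
ft_force: [-0.4, -2.4, -9.2]
width: 0.0105
grip_force: 25.3
```

```bash
python3 arc.py .5162 .1801 .5647 .133 .082 52.4 20
```

```text
4.5 [0.5161856  0.19914062] [-0.38881694 -2.42295839 -9.20411907] [-0.29033403  0.09680351 -0.04070239] 126.26018795755684 0.08202578095772767
126.3 [ 0. -0.]
122.4 [ 0.46 -0.32]
118.5 [ 0.94 -0.6 ]
114.6 [ 1.44 -0.85]
110.7 [ 1.95 -1.06]
106.8 [ 2.48 -1.24]
102.9 [ 3.01 -1.38]
99.0 [ 3.56 -1.49]
95.2 [ 4.11 -1.56]
91.3 [ 4.67 -1.59]
87.4 [ 5.22 -1.58]
83.5 [ 5.78 -1.54]
79.6 [ 6.33 -1.46]
75.7 [ 6.87 -1.34]
71.8 [ 7.41 -1.18]
67.9 [ 7.93 -0.99]
64.1 [ 8.44 -0.76]
60.2 [ 8.93 -0.5 ]
56.3 [ 9.4  -0.21]
52.4 [9.85 0.11]
```

Emit:
{"op": "carry_out", "data": {
  "steps": [
    [[0,0.46,-0.32,0,0,0],[0,0.94,-0.6,0,0,0],[0,1.44,-0.85,0,0,0],[0,1.95,-1.06,0,0,0],[0,2.48,-1.24,0,0,0],[0,3.01,-1.38,0,0,0],[0,3.56,-1.49,0,0,0],[0,3.56,-1.49,0,0,0]]
  ]
}}

```text
time: 5.17
ee_pos: [0.5527, -0.0859, 0.1952]
eef_rot: [0.72, 0.694, 0.0, 0.0]
ft_force: [-0.9, -3.5, -7.4]
width: 0.0103
grip_force: 25.2
```

Emit:
{"op": "carry_out", "data": {
  "steps": [
    [[0,0.55,-0.07,0,0,0],[0,1.11,-0.1,0,0,0],[0,1.66,-0.09,0,0,0],[0,2.22,-0.05,0,0,0],[0,2.77,0.03,0,0,0],[0,3.31,0.15,0,0,0],[0,3.85,0.31,0,0,0],[0,4.37,0.5,0,0,0],[0,4.37,0.5,0,0,0]]
  ]
}}

```text
time: 5.92
ee_pos: [0.5956, -0.0875, 0.1895]
eef_rot: [0.72, 0.694, -0.0, -0.0]
ft_force: [-1.8, -4.2, -9.5]
width: 0.0096
grip_force: 25.4
```

Emit:
{"op": "carry_out", "data": {
  "steps": [
    [[0,0.51,0.23,0,0,0],[0,1.0,0.49,0,0,0],[0,1.47,0.78,0,0,0],[0,1.92,1.1,0,0,0],[0,1.92,1.1,0,0,0],[0,1.92,1.1,0,0,0]]
  ]
}}

```text
time: 6.42
ee_pos: [0.6143, -0.0882, 0.1783]
eef_rot: [0.72, 0.694, -0.001, -0.0]
ft_force: [-3.7, -2.5, -9.2]
width: 0.0097
grip_force: 25.3
```

Run:
```python
from h import *
import cv2
print(r.read_state()["ft_force"],r.read_state()["ee_pos"])
im=r.camera("side")[160:400,180:380]; im2=r.camera("scene")[140:300,180:340]
c=np.zeros((600,800,3),np.uint8); c[:480,:400]=cv2.resize(im,None,fx=2,fy=2); c[:400,400:]=cv2.resize(im2,None,fx=2.5,fy=2.5)
cv2.imwrite("pics/c3.png",cv2.convertScaleAbs(c[:,:,::-1],alpha=1.4,beta=20))
```

```text
[-3.73348642 -2.54811921 -9.17533974] [ 0.61430803 -0.08823814  0.17831668]
```

View pics/c3.png

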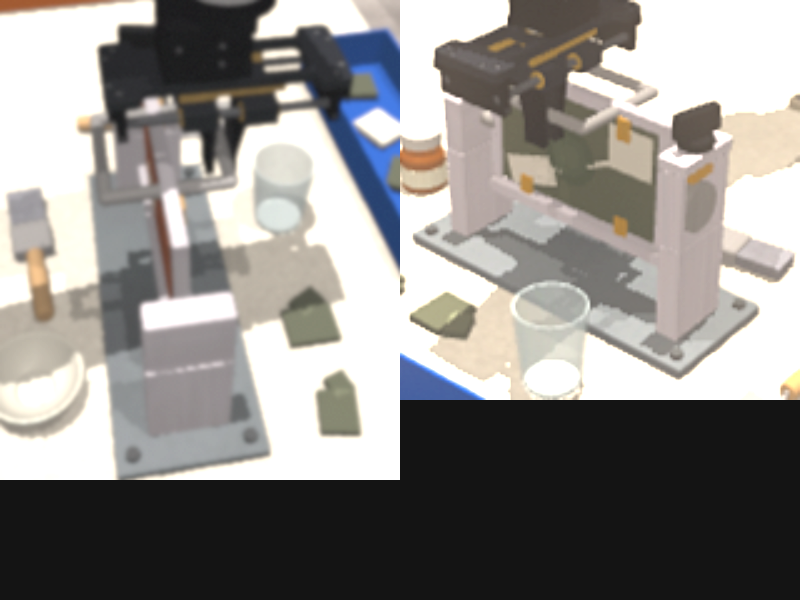

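Emit:
{"op": "carry_out", "data": {
  "steps": [
    [[0,0,0,0,0,0],[0,0,0,0,0,0],[0,0,0,0,0,0],[0,0,0,0,0,0],[0,0,-2,0,0,0],[0,0,-5,0,0,0],[0,0,-8,0,0,0],[0,0,-8.5,0,0,0],[0,-3.5,-8.5,0,0,0],[0,-7,-8.5,0,0,0],[0,-10,-8.5,0,0,0],[0,-10,-8.5,0,0,0],[0,-10,-8.5,0,0,0]]
  ],
  "hand": 0.2
}}

```text
time: 7.6
ee_pos: [0.5143, -0.0843, 0.265]
eef_rot: [0.72, 0.694, 0.0, 0.002]
ft_force: [0.5, -0.2, -1.1]
width: 0.0347
grip_force: 0.0
```

Run:
```python
from h import *
import cv2
p=r.camera_params("wrist"); im=r.camera("wrist")
s=r.read_state(); print(s["time"],s["ee_pos"],s["eef_rot"],s["width"],s["ft_force"])
for y in(-.04,-.087,-.134):
  print("back",proj("wrist",np.array([.514,y,.205]),p),"face",proj("wrist",np.array([.614,y,.205]),p),"top",proj("wrist",np.array([.564,y,.211]),p))
im2=r.camera("side")[160:400,180:380]
c=np.zeros((420,800,3),np.uint8); c[:,:560]=im; c[:288,560:]=cv2.resize(im2,(240,288))
cv2.imwrite("pics/w4.png",cv2.convertScaleAbs(c[:,:,::-1],alpha=1.3,beta=15))
```

```text
7.65 [ 0.51510454 -0.08421901  0.26485024] [7.19472706e-01 6.94519349e-01 4.24112992e-04 1.31087225e-03] 0.03499594849979831 [ 0.20329115 -0.0066387   0.92948533]
back [269.73657417 159.77904183] face [419.85598788 154.40774041] top [346.59376009 158.31755398]
back [272.29942429 226.26011218] face [414.12102586 221.38814648] top [344.87254003 226.65434948]
back [274.59432602 285.79052435] face [408.98738719 281.34551004] top [343.33581708 287.66614196]
```

View pics/w4.png

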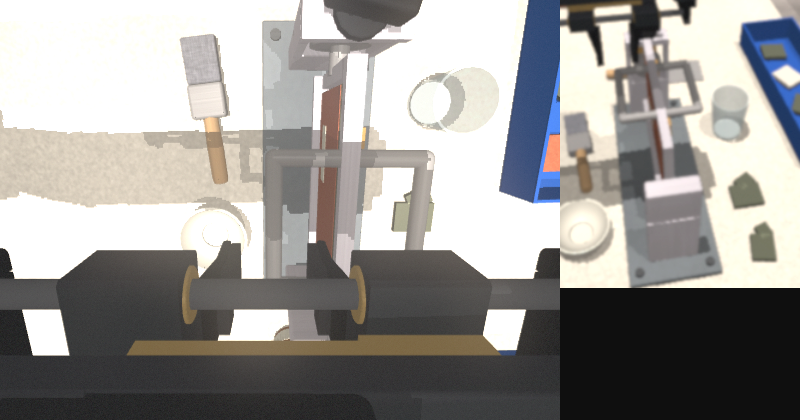

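The back bar is at column 273 and the face bar at about 418, within 2 mm of expectation, and the panel is upright. I'll descend on the back bar and grip.

Emit:
{"op": "carry_out", "data": {
  "steps": [
    [[0,0.1,3,0,0,0],[0,0.1,5.5,0,0,0],[0,0.1,7,0,0,0],[0,0.1,7.9,0,0,0],[0,0.1,7.9,0,0,0],[0,0.1,7.9,0,0,0]]
  ]
}}

```text
time: 8.2
ee_pos: [0.5163, -0.0839, 0.1852]
eef_rot: [0.719, 0.695, 0.0, -0.0]
ft_force: [0.2, 0.6, 0.3]
width: 0.0346
grip_force: 0.0
```

Emit:
{"op": "carry_out", "data": {
  "steps": [
    [[0,0,0,0,0,0],[0,0,0,0,0,0],[0,0,0,0,0,0],[0,0,0,0,0,0],[0,0,0,0,0,0],[0,0,0,0,0,0],[0,0,0,0,0,0]]
  ],
  "hand": 1
}}

```text
time: 8.78
ee_pos: [0.5146, -0.0842, 0.1854]
eef_rot: [0.719, 0.695, -0.001, -0.001]
ft_force: [-7.4, -0.0, 7.7]
width: 0.0112
grip_force: 25.0
```

```bash
python3 arc.py .5155 .186 .5655 .14 .082 37.6 24; python3 -c "
from h import *
s=r.read_state(); print(s['ee_pos'],s['width'],s['grip_force'])"
```

```text
8.7833 [0.51460831 0.20440553] [-7.40431121 -0.01132052  7.65929549] [ 0.12465075  1.78268318 -0.04936981] 128.3149353639278 0.08208554224825308
128.3 [-0.08  0.07]
124.4 [ 0.37 -0.27]
120.4 [ 0.85 -0.57]
116.5 [ 1.34 -0.84]
112.5 [ 1.86 -1.07]
108.6 [ 2.39 -1.27]
104.7 [ 2.93 -1.43]
100.7 [ 3.48 -1.56]
96.8 [ 4.03 -1.64]
92.8 [ 4.6  -1.69]
88.9 [ 5.16 -1.7 ]
84.9 [ 5.72 -1.67]
81.0 [ 6.28 -1.6 ]
77.0 [ 6.84 -1.49]
73.1 [ 7.38 -1.35]
69.2 [ 7.92 -1.16]
65.2 [ 8.44 -0.94]
61.3 [ 8.94 -0.69]
57.3 [ 9.43 -0.4 ]
53.4 [ 9.89 -0.08]
49.4 [10.33  0.27]
45.5 [10.75  0.65]
41.5 [11.14  1.06]
37.6 [11.5  1.5]
[ 0.51460831 -0.0841868   0.18540553] 0.011205050149228889 25.00288814306259
```

Emit:
{"op": "carry_out", "data": {
  "steps": [
    [[0,-0.05,0,0,0,0],[0,0.15,-0.12,0,0,0],[0,0.37,-0.27,0,0,0],[0,0.85,-0.57,0,0,0],[0,1.34,-0.84,0,0,0],[0,1.34,-0.84,0,0,0]]
  ]
}}

```text
time: 9.28
ee_pos: [0.5279, -0.0848, 0.1944]
eef_rot: [0.72, 0.694, -0.001, -0.001]
ft_force: [-13.5, 0.5, 15.6]
width: 0.0107
grip_force: 25.0
```

Emit:
{"op": "carry_out", "data": {
  "steps": [
    [[0,0.1,-0.28,0,0,0],[0,0.44,-0.41,0,0,0],[0,0.97,-0.61,0,0,0],[0,1.51,-0.77,0,0,0],[0,2.06,-0.9,0,0,0],[0,2.61,-0.98,0,0,0],[0,3.18,-1.03,0,0,0],[0,3.18,-1.03,0,0,0]]
  ]
}}

```text
time: 9.95
ee_pos: [0.5613, -0.0863, 0.2043]
eef_rot: [0.72, 0.694, -0.0, 0.0]
ft_force: [-2.5, -2.3, 4.1]
width: 0.0111
grip_force: 25.0
```

Emit:
{"op": "carry_out", "data": {
  "steps": [
    [[0,0.56,-0.01,0,0,0],[0,1.12,0.02,0,0,0],[0,1.68,0.09,0,0,0],[0,2.24,0.2,0,0,0],[0,2.78,0.34,0,0,0],[0,3.32,0.53,0,0,0],[0,3.84,0.75,0,0,0],[0,3.84,0.75,0,0,0]]
  ]
}}

```text
time: 10.62
ee_pos: [0.5997, -0.088, 0.1959]
eef_rot: [0.72, 0.694, -0.0, 0.0]
ft_force: [1.2, -2.8, -2.1]
width: 0.011
grip_force: 25.0
```

Emit:
{"op": "carry_out", "data": {
  "steps": [
    [[0,0.5,0.25,0,0,0],[0,0.99,0.54,0,0,0],[0,1.45,0.86,0,0,0],[0,1.89,1.21,0,0,0],[0,2.31,1.59,0,0,0],[0,2.7,2.0,0,0,0],[0,3.06,2.44,0,0,0],[0,3.06,2.44,0,0,0],[0,3.06,2.44,0,0,0]]
  ]
}}

```text
time: 11.37
ee_pos: [0.6297, -0.0891, 0.1714]
eef_rot: [0.72, 0.694, -0.0, 0.0]
ft_force: [0.9, -4.0, -2.9]
width: 0.011
grip_force: 25.1
```

Run:
```python
from h import *
import cv2
s=r.read_state(); print(s["ee_pos"],s["ft_force"],s["torque"])
im=r.camera("side")[160:360,180:380]; im2=r.camera("scene")[160:300,180:340]
np.save("s5.npy",im);np.save("c5.npy",im2)
c=np.zeros((400,800,3),np.uint8); c[:,:400]=cv2.resize(im,None,fx=2,fy=2); c[:350,400:]=cv2.resize(im2,None,fx=2.5,fy=2.5)
cv2.imwrite("pics/c5.png",cv2.convertScaleAbs(c[:,:,::-1],alpha=1.3,beta=15))
```

```text
[ 0.62973725 -0.08908791  0.17135195] [ 0.87013257 -4.03933943 -2.86659384] [-0.97738363 -0.00535138 -0.02568693]
```

View pics/c5.png

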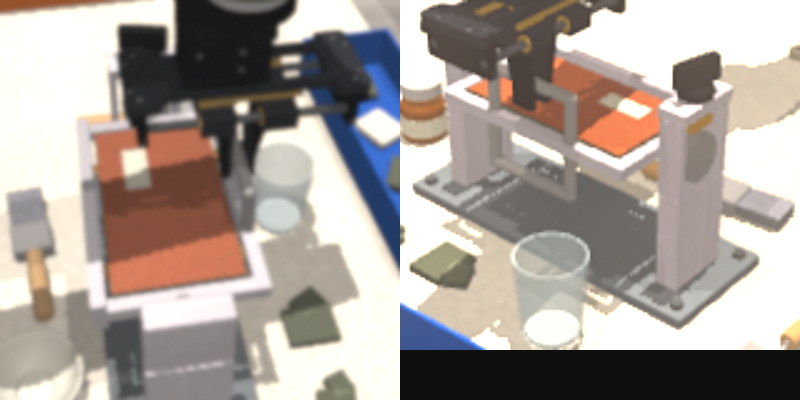

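Run:
```python
from h import *
np.set_printoptions(precision=4,suppress=True)
sc=lambda a,b:ray("scene",(180+(a-400)/2.5,160+b/2.5)); sd=lambda a,b:ray("side",(180+a/2,160+b/2))
A=tri([sc(467,92),sd(247,275)]);B=tri([sc(555,58),sd(97,133)])
print(A,B)
# plane assumption: tile corners on side view at z=.146: width should be 110
for uv in((110,293),(247,275),(97,133),(197,123)): print(plane("side",(180+uv[0]/2,160+uv[1]/2),.146))
```

```text
(array([ 0.6175, -0.1818,  0.1426]), [np.float64(0.0005575452885866122), np.float64(0.0005575452885864838)]) (array([ 0.5422, -0.0931,  0.2013]), [np.float64(0.03773050094918181), np.float64(0.03773050094918201)])
[ 0.5078 -0.1801  0.146 ]
[ 0.617  -0.1847  0.146 ]
[0.5189 0.0072 0.146 ]
[0.6163 0.0028 0.146 ]
```

Emit:
{"op": "carry_out", "data": {
  "steps": [
    [[0,0,0,0,0,0],[0,0,0,0,0,0],[0,0,0,0,0,0],[0,0,0,0,0,0],[0,0,-3,0,0,0],[0,0,-7,0,0,0],[0,0,-11,0,0,0],[0,0,-13,0,0,0],[0,0,-13,0,0,0]]
  ],
  "hand": 0.2
}}

```text
time: 12.22
ee_pos: [0.6316, -0.0872, 0.3079]
eef_rot: [0.719, 0.695, 0.003, 0.003]
ft_force: [0.2, -0.7, 0.3]
width: 0.0348
grip_force: 0.0
```

Run:
```python
from h import *
import cv2
s=r.read_state(); print(s["time"],s["ee_pos"],s["eef_rot"],s["ft_force"],s["width"])
im=r.camera("side")[200:340,200:340]; im2=r.camera("scene")[165:265,190:330]
c=np.zeros((600,800,3),np.uint8); c[:420,:420]=cv2.resize(im,None,fx=3,fy=3,interpolation=cv2.INTER_CUBIC); c[:270,420:798]=cv2.resize(im2,(378,270),interpolation=cv2.INTER_CUBIC)
p=r.camera_params("wrist");w=r.camera("wrist"); c[280:580,420:800]=cv2.resize(w,(380,300)); cv2.imwrite("pics/w6full.png",w[:,:,::-1])
import json; json.dump({k:np.array(v).tolist() for k,v in p.items()},open("w6.json","w"))
cv2.imwrite("pics/c6.png",cv2.convertScaleAbs(c[:,:,::-1],alpha=1.3,beta=15))
```

```text
12.2167 [ 0.63158426 -0.08715923  0.30792303] [0.71912805 0.69486376 0.00299983 0.00319386] [ 0.23037335 -0.72290435  0.32697793] 0.03479102578474663
```

View pics/c6.png

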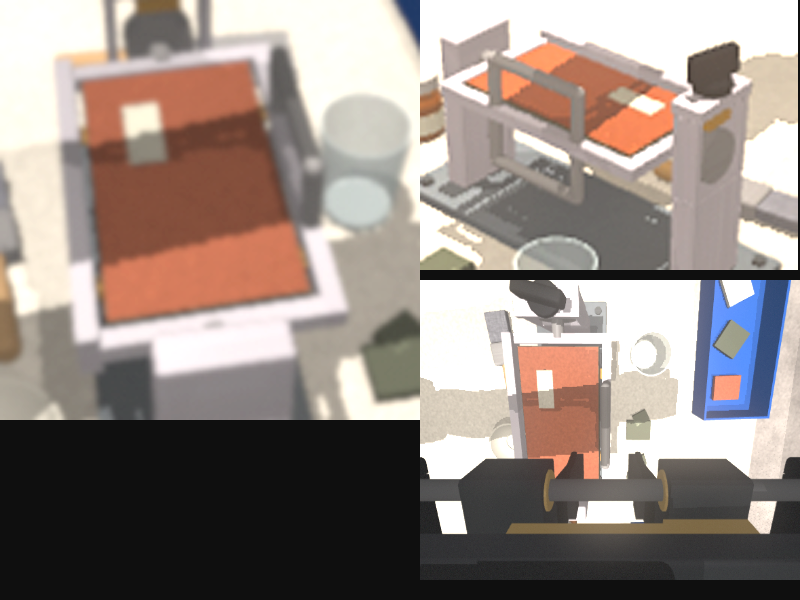

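Run:
```python
from h import *
np.set_printoptions(precision=4,suppress=True)
sc=lambda a,b:ray("scene",(190+(a-420)/2.7,165+b/2.7)); sd=lambda a,b:ray("side",(200+a/3,200+b/3))
P={}
for n,a,b in(("-y+x",(466,86),(312,290)),("-y-x",(545,43),(105,322)),("+y+x",(628,155),(252,62))):
    P[n],e=tri([sc(*a),sd(*b)]); print(n,P[n],e[0])
d=P["-y+x"]-P["-y-x"]; print(np.degrees(np.arctan2(-d[2],d[0])))
```

```text
-y+x [ 0.6184 -0.1806  0.1432] 0.0008443782296367974
-y-x [ 0.5085 -0.1801  0.1425] 0.0011506049992356644
+y+x [0.6265 0.0044 0.1462] 0.0014905393560199227
-0.3469414341362733
```

Run:
```python
from h import *
p=r.camera_params("wrist");V=np.array(p["view"]);print(-V[:3,:3].T@V[:3,3],V[2,:3], r.read_state()["ee_pos"])
print(delta([.5716,-.025,.32],-.044), "above knob, closing along y:",delta([.5716,.0485,.32],np.pi/2-.044),delta([.5716,.0485,.32],-np.pi/2-.044))
print(r.read_state()["joint_positions"])
```

```text
[ 0.6327415  -0.01281827  0.46408179] [0.00956522 0.27444127 0.96155629] [ 0.62960483 -0.08774867  0.30113052]
[ 6.072 -6.014 -1.884 -0.    -0.     0.01 ] above knob, closing along y: [13.417 -6.267 -1.883 -0.    -0.    -1.561] [13.417 -6.267 -1.883 -0.     0.     1.58 ]
[ 0.50769174  0.39361628 -0.61590284  1.27385795  0.22332771  1.54198892
 -0.11230909]
```

Emit:
{"op": "carry_out", "data": {
  "steps": [
    [[4,-3,-2,0,0,0],[8,-6,-2.5,0,0,0],[9.0,-6.1,-2.5,0,0,0],[9.0,-6.1,-2.5,0,0,0],[9.0,-6.1,-2.5,0,0,0]]
  ]
}}

```text
time: 12.78
ee_pos: [0.571, 0.0059, 0.3261]
eef_rot: [0.718, 0.696, -0.0, -0.0]
ft_force: [-0.0, -1.1, 0.3]
width: 0.0347
grip_force: 0.0
```

Run:
```python
from h import *
import cv2
p=r.camera_params("wrist");w=r.camera("wrist"); s=r.read_state(); print(s["time"],s["ee_pos"],s["joint_positions"])
import json; json.dump({k:np.array(v).tolist() for k,v in p.items()},open("w7.json","w"))
cv2.imwrite("pics/w7.png",w[:,:,::-1])
uv=proj("wrist",np.array([.5716,.0485,.237]),p); print(uv)
m=(w.max(2)<75).astype(np.uint8); m[290:]=0
n,l,st,c=cv2.connectedComponentsWithStats(m)
for i in range(1,n):
    if st[i,4]>150: print(st[i],c[i])
```

```text
12.8333 [0.57143915 0.00400097 0.32564324] [ 0.46808676  0.24428101 -0.67566869  1.40431145  0.1522907   1.54693247
 -0.23104942]
[271.96081001 156.65942653]
[479   0  38  42 172] [488.25        24.15116279]
[ 242  133   62   42 1689] [272.75666075 154.5518058 ]
[222 183 102   3 228] [270.53947368 184.04824561]
[ 190  241  168   49 3858] [273.4538621  273.02306895]
[   0  248  198   42 5514] [111.64145811 271.74990932]
[ 350  248  210   42 6057] [445.48423312 271.49265313]
```

View pics/w7.png

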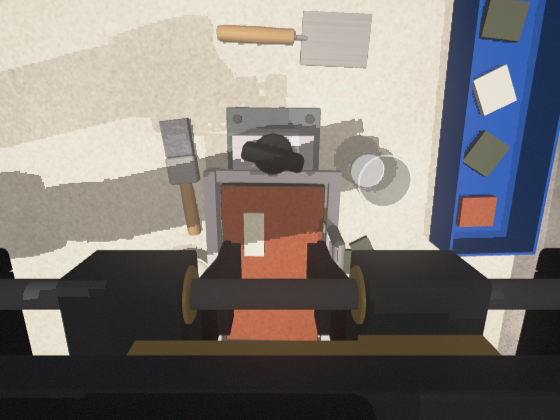

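The wing runs from about (245,148) to (303,160), tilted clockwise a bit, with its centre at (273,154). The panel lies level with its back up. I'll now compute the wing's pose from the mask.

Run:
```python
from h import *
import cv2,json
p=json.load(open("w7.json")); w=cv2.imread("pics/w7.png")
for T in(50,60,75):
    m=(w.max(2)<T); m[:130]=0;m[178:]=0;m[:,:235]=0;m[:,310:]=0
    ys,xs=np.nonzero(m)
    P=np.array([plane("wrist",(x,y),.237,p)[:2] for x,y in zip(xs,ys)])
    c=P.mean(0); ev,E=np.linalg.eigh(np.cov((P-c).T)); a=E[:,1]; a*=np.sign(a[0])
    t=(P-c)@a; i,j=t.argmin(),t.argmax()
    e0=P[t<t.min()+.006].mean(0); e1=P[t>t.max()-.006].mean(0); d=e1-e0
    print(T,len(xs),c,np.ptp(t),"PCA",np.arctan2(a[1],a[0]),"ends",e0,e1,(e0+e1)/2,np.arctan2(d[1],d[0]))
ang=-.044
```

```text
50 8 [0.57402902 0.04048992] 0.007636697573272943 PCA -0.3957055705922994 ends [0.57229094 0.04079271] [0.57527668 0.03990892] [0.57378381 0.04035081] -0.28778882574780745
60 888 [0.57720412 0.04567805] 0.042307008276068245 PCA -0.14117579282781462 ends [0.55758907 0.05294657] [0.59153714 0.04316842] [0.57456311 0.0480575 ] -0.2804414772324639
75 1689 [0.57226962 0.05000125] 0.04678571447788231 PCA -0.2833206191436579 ends [0.55284719 0.0536533 ] [0.59166765 0.04261492] [0.57225742 0.04813411] -0.2770325891838183
```

```bash
python3 -c "
from h import *
print(delta([.572,.048,.29],1.29),delta([.572,.048,.214],1.29))"
```

```text
[ 4.402e+00 -9.000e-02  3.561e+00 -2.000e-03 -0.000e+00 -1.324e+00] [ 4.4070e+00 -8.0000e-02  1.1161e+01 -2.0000e-03 -0.0000e+00 -1.3240e+00]
```

Emit:
{"op": "carry_out", "data": {
  "steps": [
    [[2,0,0,0,0,-1.324],[4.4,-0.1,2,0,0,-1.324],[4.4,-0.1,3.5,0,0,-1.324],[4.4,-0.1,3.5,0,0,-1.324],[4.4,-0.1,3.5,0,0,-1.324],[4.4,-0.1,3.5,0,0,-1.324],[4.4,-0.1,3.5,0,0,-1.324],[4.4,-0.1,3.5,0,0,-1.324],[4.4,-0.1,3.5,0,0,-1.324],[4.4,-0.1,3.5,0,0,-1.324],[4.4,-0.1,3.5,0,0,-1.324],[4.4,-0.1,3.5,0,0,-1.324],[4.4,-0.1,3.5,0,0,-1.324]]
  ]
}}

```text
time: 13.92
ee_pos: [0.5726, 0.0468, 0.2906]
eef_rot: [0.143, 0.99, 0.0, -0.001]
ft_force: [0.1, -0.2, -0.6]
width: 0.0349
grip_force: 0.0
```

```bash
python3 -c "
from h import *
s=r.read_state();print(s['joint_positions'],s['ft_force'],s['torque'])
print(delta([.572,.048,.214],1.29))"
```

```text
[ 0.54322904  0.30322758 -0.87426493  1.45353654  0.23099904  1.49354977
  0.95817941] [ 0.06328679 -0.22574434 -0.61610898] [ 0.10910202 -0.14879901  0.01233808]
[ 7.600e-02  1.030e-01  7.656e+00 -0.000e+00 -2.000e-03 -5.000e-03]
```

Emit:
{"op": "carry_out", "data": {
  "steps": [
    [[0.05,0.1,3,0,0,0],[0.05,0.1,5.5,0,0,0],[0.05,0.1,7,0,0,0],[0.05,0.1,7.6,0,0,0],[0.05,0.1,7.6,0,0,0],[0.05,0.1,7.6,0,0,0]]
  ]
}}

```text
time: 14.42
ee_pos: [0.5725, 0.0489, 0.2162]
eef_rot: [0.141, 0.99, 0.0, 0.0]
ft_force: [-0.3, 0.7, 0.9]
width: 0.0351
grip_force: 0.0
```

Emit:
{"op": "carry_out", "data": {
  "steps": [
    [[0,0,0,0,0,0],[0,0,0,0,0,0],[0,0,0,0,0,0],[0,0,0,0,0,0],[0,0,0,0,0,0],[0,0,0,0,0,0],[0,0,0,0,0,0]]
  ],
  "hand": 1,
  "squeeze": 40
}}

```text
time: 15.0
ee_pos: [0.5721, 0.0474, 0.2162]
eef_rot: [0.141, 0.99, -0.001, 0.0]
ft_force: [-3.6, -6.0, 6.1]
width: 0.0128
grip_force: 40.0
```

```bash
cat > t.py <<'E'
from h import *
s=r.read_state(); R=Ro.from_quat(s["eef_rot"]).as_matrix()
print(s["time"],"yaw_y",np.arctan2(R[1,1],R[0,1]),"F",np.round(s["ft_force"],1),"T",np.round(s["torque"],3),"w",s["width"],s["grip_force"],s["ee_pos"])
E
python3 t.py
```

```text
15.0 yaw_y 1.287290561852388 F [-3.6 -6.   6.1] T [-1.101  0.736 -0.007] w 0.012799797638208281 39.96242880821228 [0.57212933 0.04740216 0.21622547]
```

Emit:
{"op": "carry_out", "data": {
  "steps": [
    [[0,0,0,0,0,0.06],[0,0,0,0,0,0.12],[0,0,0,0,0,0.18],[0,0,0,0,0,0.24],[0,0,0,0,0,0.3],[0,0,0,0,0,0.3],[0,0,0,0,0,0.3]]
  ]
}}

```text
time: 15.58
ee_pos: [0.572, 0.0472, 0.2162]
eef_rot: [0.288, 0.958, -0.001, 0.0]
ft_force: [-4.7, -5.7, 6.0]
width: 0.0124
grip_force: 40.0
```

```bash
python3 t.py
```

```text
15.5833 yaw_y 0.9866475187512624 F [-4.7 -5.7  6. ] T [-1.284  0.855 -0.083] w 0.012364913525971803 39.979217648506165 [0.572034   0.04718849 0.21623488]
```

Emit:
{"op": "carry_out", "data": {
  "steps": [
    [[0,0,0,0,0,0.06],[0,0,0,0,0,0.12],[0,0,0,0,0,0.18],[0,0,0,0,0,0.24],[0,0,0,0,0,0.3],[0,0,0,0,0,0.3]]
  ]
}}

```text
time: 16.08
ee_pos: [0.5719, 0.047, 0.2162]
eef_rot: [0.429, 0.903, -0.002, 0.0]
ft_force: [-6.0, -6.5, 6.6]
width: 0.0127
grip_force: 40.0
```

```bash
python3 t.py
```

```text
16.0833 yaw_y 0.6831152744920137 F [-6.  -6.5  6.6] T [-1.419  1.079 -0.074] w 0.01272356200451056 39.98032808303833 [0.57187236 0.04697539 0.21622009]
```

Emit:
{"op": "carry_out", "data": {
  "steps": [
    [[0,0,0,0,0,0.04],[0,0,0,0,0,0.08],[0,0,0,0,0,0.12],[0,0,0,0,0,0.12],[0,0,0,0,0,0.12]]
  ]
}}

```text
time: 16.5
ee_pos: [0.5718, 0.047, 0.2162]
eef_rot: [0.481, 0.877, -0.002, 0.0]
ft_force: [-5.5, -5.8, 6.0]
width: 0.0125
grip_force: 40.0
```

```bash
python3 t.py
```

```text
16.5 yaw_y 0.5666179177123117 F [-5.5 -5.8  6. ] T [-1.502  1.184 -0.083] w 0.012548931149802241 39.97914791107178 [0.57181461 0.04695377 0.21623165]
```

Emit:
{"op": "carry_out", "data": {
  "steps": [
    [[0,0,0,0,0,0.04],[0,0,0,0,0,0.08],[0,0,0,0,0,0.12],[0,0,0,0,0,0.12],[0,0,0,0,0,0.12]]
  ]
}}

```text
time: 16.92
ee_pos: [0.5717, 0.0469, 0.2162]
eef_rot: [0.533, 0.846, -0.002, 0.0]
ft_force: [-6.4, -7.6, 5.2]
width: 0.0126
grip_force: 40.0
```

```bash
python3 t.py
```

```text
16.9167 yaw_y 0.4465735842623179 F [-6.4 -7.6  5.2] T [-1.519  1.318 -0.109] w 0.012583435510336574 39.97937858104706 [0.57172734 0.04691383 0.21620526]
```

Emit:
{"op": "carry_out", "data": {
  "steps": [
    [[0,0,0,0,0,0.03],[0,0,0,0,0,0.06],[0,0,0,0,0,0.06],[0,0,0,0,0,0.06]]
  ]
}}

```text
time: 17.25
ee_pos: [0.5717, 0.0469, 0.2162]
eef_rot: [0.558, 0.83, -0.002, 0.0]
ft_force: [-7.1, -6.5, 6.9]
width: 0.0131
grip_force: 40.0
```

```bash
python3 t.py
```

```text
17.25 yaw_y 0.3866694284289716 F [-7.1 -6.5  6.9] T [-1.504  1.361 -0.051] w 0.013149658355603954 39.97867226600647 [0.57170599 0.0468632  0.21622784]
```

Emit:
{"op": "carry_out", "data": {
  "steps": [
    [[0,0,0,0,0,0.03],[0,0,0,0,0,0.06],[0,0,0,0,0,0.06],[0,0,0,0,0,0.06]]
  ]
}}

```text
time: 17.58
ee_pos: [0.5717, 0.0469, 0.2162]
eef_rot: [0.583, 0.813, -0.002, 0.0]
ft_force: [-7.3, -7.9, 6.6]
width: 0.0128
grip_force: 40.0
```

```bash
python3 t.py
```

```text
17.5833 yaw_y 0.32664381213421634 F [-7.3 -7.9  6.6] T [-1.544  1.424 -0.082] w 0.012759640716615858 39.97870981693268 [0.57165803 0.04687436 0.2162113 ]
```

Emit:
{"op": "carry_out", "data": {
  "steps": [
    [[0,0,0,0,0,0.04],[0,0,0,0,0,0.08],[0,0,0,0,0,0.08],[0,0,0,0,0,0.08]]
  ]
}}

```text
time: 17.92
ee_pos: [0.5716, 0.0469, 0.2162]
eef_rot: [0.615, 0.789, -0.002, 0.0]
ft_force: [-7.8, -7.0, 7.1]
width: 0.0126
grip_force: 40.0
```

```bash
python3 t.py
```

```text
17.9167 yaw_y 0.2465773230720625 F [-7.8 -7.   7.1] T [-1.522  1.547 -0.055] w 0.012627157824359159 39.97938930988312 [0.57158795 0.04686204 0.21620743]
```

Emit:
{"op": "carry_out", "data": {
  "steps": [
    [[0,0,0,0,0,0.04],[0,0,0,0,0,0.08],[0,0,0,0,0,0.08],[0,0,0,0,0,0.08]]
  ]
}}

```text
time: 18.25
ee_pos: [0.5715, 0.0469, 0.2162]
eef_rot: [0.646, 0.763, -0.002, 0.0]
ft_force: [-7.5, -6.7, 6.6]
width: 0.0131
grip_force: 40.0
```

```bash
python3 t.py
```

```text
18.25 yaw_y 0.16660453057129632 F [-7.5 -6.7  6.6] T [-1.563  1.567 -0.085] w 0.013107008969128742 39.979367852211 [0.57152266 0.04685573 0.21621422]
```

Emit:
{"op": "carry_out", "data": {
  "steps": [
    [[0,0,0,0,0,0.04],[0,0,0,0,0,0.08],[0,0,0,0,0,0.08],[0,0,0,0,0,0.08]]
  ]
}}

```text
time: 18.58
ee_pos: [0.5715, 0.0469, 0.2162]
eef_rot: [0.676, 0.737, -0.002, 0.0]
ft_force: [-7.9, -7.0, 7.9]
width: 0.0128
grip_force: 40.0
```

```bash
python3 t.py
```

```text
18.5833 yaw_y 0.08662693720748324 F [-7.9 -7.   7.9] T [-1.563  1.69  -0.106] w 0.012786135900896379 39.979421496391296 [0.5714637  0.04687029 0.21618662]
```

Emit:
{"op": "carry_out", "data": {
  "steps": [
    [[0,0,0,0,0,0.04],[0,0,0,0,0,0.08],[0,0,0,0,0,0.08],[0,0,0,0,0,0.08]]
  ]
}}

```text
time: 18.92
ee_pos: [0.5714, 0.0468, 0.2162]
eef_rot: [0.705, 0.709, -0.002, 0.0]
ft_force: [-7.3, -6.7, 7.5]
width: 0.0123
grip_force: 40.0
```

```bash
python3 t.py
```

```text
18.9167 yaw_y 0.006492369621581326 F [-7.3 -6.7  7.5] T [-1.648  1.775 -0.129] w 0.01226275327389562 39.97955918312073 [0.57141445 0.04681924 0.21621355]
```

```bash
cat > ta.py <<'E'
from h import *
L=[]
for i in range(8): L.append(r.read_state()["torque"][2]); r.camera("side")
print("Tz mean",np.mean(L),np.std(L)/8**.5)
E
python3 ta.py
```

```text
Tz mean -0.10223774986137749 0.0072524666531504104
```

Emit:
{"op": "carry_out", "data": {
  "steps": [
    [[0,0,0,0,0,0.03],[0,0,0,0,0,0.06],[0,0,0,0,0,0.06],[0,0,0,0,0,0.06]]
  ]
}}

```text
time: 19.65
ee_pos: [0.5714, 0.0468, 0.2162]
eef_rot: [0.726, 0.688, -0.002, 0.001]
ft_force: [-8.3, -6.9, 8.3]
width: 0.0128
grip_force: 40.0
```

```bash
python3 t.py; python3 ta.py
```

```text
19.65 yaw_y -0.053378728442127425 F [-8.3 -6.9  8.3] T [-1.609  1.82  -0.076] w 0.012750793267072394 39.97932851314545 [0.57137031 0.04682771 0.21619986]
Tz mean -0.06719736074402546 0.00747658695586267
```

Not bitten yet; I'll keep going.

Emit:
{"op": "carry_out", "data": {
  "steps": [
    [[0,0,0,0,0,0.04],[0,0,0,0,0,0.08],[0,0,0,0,0,0.08],[0,0,0,0,0,0.08]]
  ]
}}

```text
time: 20.38
ee_pos: [0.5713, 0.0468, 0.2162]
eef_rot: [0.753, 0.658, -0.002, 0.001]
ft_force: [-8.8, -7.3, 8.7]
width: 0.013
grip_force: 40.0
```

```bash
python3 t.py; python3 ta.py
```

```text
20.3833 yaw_y -0.1333659114404023 F [-8.8 -7.3  8.7] T [-1.601  1.875 -0.085] w 0.013033641492709575 39.97974336147308 [0.57130252 0.04683232 0.21619884]
Tz mean -0.07806082789884453 0.007041823175553912
```

Emit:
{"op": "carry_out", "data": {
  "steps": [
    [[0,0,0,0,0,0.04],[0,0,0,0,0,0.08],[0,0,0,0,0,0.08],[0,0,0,0,0,0.08]]
  ]
}}

```text
time: 21.12
ee_pos: [0.5712, 0.0469, 0.2162]
eef_rot: [0.778, 0.628, -0.002, 0.001]
ft_force: [-9.0, -7.2, 8.9]
width: 0.0128
grip_force: 40.0
```

```bash
python3 t.py; python3 ta.py
```

```text
21.1167 yaw_y -0.21327790383877598 F [-9.  -7.2  8.9] T [-1.591  1.96  -0.103] w 0.012778985786384943 39.979809522628784 [0.57124308 0.04686325 0.21621562]
Tz mean -0.0969516316977398 0.0058844401216129405
```

Emit:
{"op": "carry_out", "data": {
  "steps": [
    [[0,0,0,0,0,0.04],[0,0,0,0,0,0.08],[0,0,0,0,0,0.08],[0,0,0,0,0,0.08]]
  ]
}}

```text
time: 21.85
ee_pos: [0.5712, 0.0469, 0.2162]
eef_rot: [0.803, 0.596, -0.002, 0.001]
ft_force: [-9.0, -7.7, 8.2]
width: 0.0129
grip_force: 40.0
```

```bash
python3 t.py; python3 ta.py
```

```text
21.85 yaw_y -0.2933717200278427 F [-9.  -7.7  8.2] T [-1.601  2.076 -0.101] w 0.012854423679497688 39.979941844940186 [0.57118309 0.04685242 0.21620692]
Tz mean -0.09036117975541592 0.013395688138201866
```

Emit:
{"op": "carry_out", "data": {
  "steps": [
    [[0,0,0,0,0,0.04],[0,0,0,0,0,0.08],[0,0,0,0,0,0.08],[0,0,0,0,0,0.08]]
  ]
}}

```text
time: 22.58
ee_pos: [0.5711, 0.0469, 0.2162]
eef_rot: [0.826, 0.564, -0.002, 0.001]
ft_force: [-8.8, -7.6, 8.4]
width: 0.0126
grip_force: 40.0
```

```bash
python3 t.py; python3 ta.py
```

```text
22.5833 yaw_y -0.3733046642033276 F [-8.8 -7.6  8.4] T [-1.624  2.074 -0.08 ] w 0.012581271251654175 39.98012959957123 [0.57112497 0.04689901 0.21619678]
Tz mean -0.09216787200051287 0.009412418763171218
```

Emit:
{"op": "carry_out", "data": {
  "steps": [
    [[0,0,0,0,0,0.04],[0,0,0,0,0,0.08],[0,0,0,0,0,0.08],[0,0,0,0,0,0.08]]
  ]
}}

```text
time: 23.32
ee_pos: [0.5711, 0.0469, 0.2162]
eef_rot: [0.848, 0.53, -0.002, 0.001]
ft_force: [-11.1, -6.5, 8.8]
width: 0.0127
grip_force: 40.0
```

```bash
python3 t.py; python3 ta.py
```

```text
23.3167 yaw_y -0.45321359610749856 F [-11.1  -6.5   8.8] T [-1.612  2.202 -0.003] w 0.012739854286237725 39.97145175933838 [0.57105373 0.04692438 0.21618394]
Tz mean -0.038488255032477915 0.008179306981091032
```

Emit:
{"op": "carry_out", "data": {
  "steps": [
    [[0,0,0,0,0,0.03],[0,0,0,0,0,0.06],[0,0,0,0,0,0.06],[0,0,0,0,0,0.06]]
  ]
}}

```text
time: 24.05
ee_pos: [0.571, 0.0469, 0.2162]
eef_rot: [0.863, 0.505, -0.002, 0.001]
ft_force: [-10.4, -7.6, 9.8]
width: 0.0126
grip_force: 40.0
```

```bash
python3 t.py; python3 ta.py
```

```text
24.05 yaw_y -0.5130880332030505 F [-10.4  -7.6   9.8] T [-1.577  2.227  0.021] w 0.012640224269152301 39.96477127075195 [0.5710255  0.04692447 0.21618208]
Tz mean -0.01593134844042154 0.007429843028466551
```

Emit:
{"op": "carry_out", "data": {
  "steps": [
    [[0,0,0,0,0,0.02],[0,0,0,0,0,0.04]]
  ]
}}

```text
time: 24.62
ee_pos: [0.571, 0.047, 0.2162]
eef_rot: [0.873, 0.487, -0.002, 0.001]
ft_force: [-9.5, -7.1, 8.5]
width: 0.013
grip_force: 40.0
```

```bash
python3 t.py
python3 - <<'E'
from h import *
for i in range(8):
    s=r.read_state(); R=Ro.from_quat(s["eef_rot"]).as_matrix()
    print(round(s["time"],3),round(np.arctan2(R[1,1],R[0,1]),4),np.round(s["torque"],3),np.round(s["joint_torque"][6],3),np.round(s["joint_vel"][6],3)); r.camera("side")
E
```

```text
24.6167 yaw_y -0.5534027209019 F [-9.5 -7.1  8.5] T [-1.657  2.314  0.16 ] w 0.013031258587197881 39.95666563510895 [0.57102152 0.04698106 0.21619124]
24.617 -0.5534 [-1.657  2.314  0.16 ] 0.398 -0.234
24.667 -0.5552 [-1.598  2.286  0.12 ] 0.154 0.04
24.717 -0.5535 [-1.655  2.293  0.088] -0.484 0.02
24.767 -0.5529 [-1.533  2.279  0.078] -0.213 0.006
24.817 -0.5528 [-1.638  2.32   0.047] -0.104 0.0
24.867 -0.5528 [-1.582  2.234  0.047] -0.076 -0.001
24.917 -0.5528 [-1.668  2.297  0.074] -0.07 0.0
24.967 -0.5528 [-1.571  2.277  0.044] -0.069 0.001
```

Emit:
{"op": "carry_out", "data": {
  "steps": [
    [[0,0,0,0,0,0.015],[0,0,0,0,0,0.03],[0,0,0,0,0,0.03],[0,0,0,0,0,0.03]]
  ]
}}

```text
time: 25.35
ee_pos: [0.571, 0.047, 0.2162]
eef_rot: [0.88, 0.474, -0.002, 0.001]
ft_force: [-10.8, -6.6, 9.0]
width: 0.0129
grip_force: 40.0
```

```bash
python3 t.py; python3 ta.py
```

```text
25.35 yaw_y -0.5827876404458863 F [-10.8  -6.6   9. ] T [-1.674  2.331  0.089] w 0.012886858724044617 39.95489716529846 [0.57098793 0.04696307 0.21618504]
Tz mean 0.11092852773231056 0.008551050829110446
```

Emit:
{"op": "carry_out", "data": {
  "steps": [
    [[0,0,0,0,0,0],[0,0,0,0,0,0],[0,0,0,0,0,0],[0,0,0,0,0,0],[0,0,0,0,0,0],[0,0,-2,0,0,0],[0,0,-5,0,0,0],[0,0,-9,0,0,0],[0,0,-12,0,0,0],[0,0,-12,0,0,0],[0,0,-12,0,0,0]]
  ],
  "hand": 0.2
}}

```text
time: 26.67
ee_pos: [0.573, 0.0495, 0.3374]
eef_rot: [0.88, 0.475, 0.002, 0.001]
ft_force: [-0.4, 0.4, -1.3]
width: 0.0351
grip_force: 0.0
```

Run:
```python
from h import *
import cv2,json
s=r.read_state(); print(s["time"],s["ee_pos"],s["eef_rot"],s["ft_force"],s["width"])
# compare tile mask in side view with the one before clamping
def tile(im):
    h=cv2.cvtColor(im,cv2.COLOR_RGB2HSV); m=((h[...,0]<12)&(h[...,1]>110)).astype(np.uint8); m[:200]=0;m[345:]=0;m[:,:215]=0;m[:,320:]=0
    ys,xs=np.nonzero(m); c=np.c_[xs,ys]; return [c[(c@v).argmax()].tolist() for v in([1,1],[1,-1],[-1,1],[-1,-1])]
print(tile(r.camera("side")))
full=np.zeros((420,560,3),np.uint8); full[160:360,180:380]=np.load("s5.npy"); print(tile(full))
```

```text
26.6667 [0.57299658 0.0495483  0.33742062] [8.79939755e-01 4.75082110e-01 1.59718343e-03 6.81922299e-04] [-0.38776854  0.37088846 -1.27762801] 0.03507190036371731
[[302, 296], [281, 221], [236, 306], [228, 228]]
[[302, 296], [283, 228], [235, 305], [229, 227]]
```

```bash
python3 -c "
from bench import r
print(r.close_job())"
```

```text
the job is handed in; nothing more can be done
None
```

I turned the panel over with its back up. It measured level to about 1–2°. I then screwed the clamp knob clockwise until it bit, about 0.2 rad past the bite judging by the wrist torque; I did not check the knob's angle after letting go. The arm is clear of the turner, and I handed the job in at about 27 s.

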